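# Close the sample pots and send the carriage to the digester stop

### The job

Stand every sample pot on the bench in a pocket of the sliding carriage, put a lid on each pot and press each lid down until it is fully home on the rim. Only when all pots are loaded and closed, push the carriage along its rail right up to the stop at the digester end and leave it there. Leave any spare lid on the bench and do not shove aside the white bowl and the red cap that stand among them.

Things in the scene. Friction and masses are not known exactly. Their poses are not given: they have to be found in the camera images.
- pot0: Round white plastic sample pot, 48 mm outside diameter, rim 60 mm above its base, 100 to 210 g; two or three pots are present, standing on the bench at the start. All alike. A black rubber seal sleeve stands in its mouth. Grip the pot by its wall below the rim. Origin: centre of the underside, z up the axis.
- pot1: Round white plastic sample pot, 48 mm outside diameter, rim 60 mm above its base, 100 to 210 g; two or three pots are present, standing on the bench at the start. All alike. A black rubber seal sleeve stands in its mouth. Grip the pot by its wall below the rim. Origin: centre of the underside, z up the axis.
- pot2: Round white plastic sample pot, 48 mm outside diameter, rim 60 mm above its base, 100 to 210 g; two or three pots are present, standing on the bench at the start. All alike. A black rubber seal sleeve stands in its mouth. Grip the pot by its wall below the rim. Origin: centre of the underside, z up the axis.
- seal0 (a joint): Black seal sleeve (39 mm outside, 32 mm bore) in the mouth of pot 0, in m: 0 raised, its top 9 mm above the rim (as at the start); 0.009 pushed down flush with the rim. A stiff sliding fit: it moves down under about 8 to 10 N (press a lid down steadily with 15 to 20 N) and stays where it is pushed.
- seal1 (a joint): Black seal sleeve (39 mm outside, 32 mm bore) in the mouth of pot 1, in m: 0 raised, its top 9 mm above the rim (as at the start); 0.009 pushed down flush with the rim. A stiff sliding fit: it moves down under about 8 to 10 N (press a lid down steadily with 15 to 20 N) and stays where it is pushed.
- seal2 (a joint): Black seal sleeve (39 mm outside, 32 mm bore) in the mouth of pot 2, in m: 0 raised, its top 9 mm above the rim (as at the start); 0.009 pushed down flush with the rim. A stiff sliding fit: it moves down under about 8 to 10 N (press a lid down steadily with 15 to 20 N) and stays where it is pushed.
- lid0: Grey plastic lid, 40 g, all alike: disc 54 mm across, 6 mm thick, on a plug 28 mm across, 8 mm deep; on top a knob 20 mm across, 20 mm tall (34 mm in all). Starts on the bench, knob up. Origin: centre of the plug's underside, z up. Laid on a pot, plug in the seal's bore, its origin is 61 mm above the pot's; pressed fully home (disc on the rim), 52 mm. Press on the knob's flat top.
- lid1: Grey plastic lid, 40 g, all alike: disc 54 mm across, 6 mm thick, on a plug 28 mm across, 8 mm deep; on top a knob 20 mm across, 20 mm tall (34 mm in all). Starts on the bench, knob up. Origin: centre of the plug's underside, z up. Laid on a pot, plug in the seal's bore, its origin is 61 mm above the pot's; pressed fully home (disc on the rim), 52 mm. Press on the knob's flat top.
- lid2: Grey plastic lid, 40 g, all alike: disc 54 mm across, 6 mm thick, on a plug 28 mm across, 8 mm deep; on top a knob 20 mm across, 20 mm tall (34 mm in all). Starts on the bench, knob up. Origin: centre of the plug's underside, z up. Laid on a pot, plug in the seal's bore, its origin is 61 mm above the pot's; pressed fully home (disc on the rim), 52 mm. Press on the knob's flat top.
- pocket0 (a point): Centre of the floor of carriage pocket 0, 24 mm above the bench. Three pockets in a row along the rail, 75 mm apart, 0 nearest the handle; each a 56 mm square with walls 14 mm high; any pot may go in any pocket. Moves with the carriage. y points along the rail towards the stop, z up.
- pocket1 (a point): Centre of the floor of carriage pocket 1, 24 mm above the bench. Three pockets in a row along the rail, 75 mm apart, 0 nearest the handle; each a 56 mm square with walls 14 mm high; any pot may go in any pocket. Moves with the carriage. y points along the rail towards the stop, z up.
- pocket2 (a point): Centre of the floor of carriage pocket 2, 24 mm above the bench. Three pockets in a row along the rail, 75 mm apart, 0 nearest the handle; each a 56 mm square with walls 14 mm high; any pot may go in any pocket. Moves with the carriage. y points along the rail towards the stop, z up.
- carriage (a joint): Steel carriage with three square pockets that slides on an aluminium rail, in m: 0 at the loading end, growing towards the stop at the digester end, 0.18 against the stop. Starts at 0 to 0.06. It resists with about 3 N of friction and stays where it is left.
- handle (a point): Centre of the top of the black upright handle post (18 mm diameter, 66 mm tall, top 90 mm above the bench) at the carriage's trailing end, 77 mm from the centre of pocket 0. Push it, or grip it from above and move it, along the rail towards the stop.
- rail: Aluminium rail, fixed to the bench, 530 mm long, 100 mm wide, with the carriage on it. Origin: centre of its underside; its y axis is the sliding direction, towards the grey stop plate (top 52 mm above the bench), z up.
- mortar: White ceramic bowl, 64 mm across, 35 mm high, a bystander among the pots and lids. Origin: centre of the underside.
- red_cap: Red screw cap, 40 mm across, 25 mm high, a bystander among the pots and lids; not a lid for these pots. Origin: centre of the underside.
Things that resemble listed ones, but are neither listed nor needed, are in the scene too. What is shaped like the lid2 but blue or green is not meant. What is shaped like the lid1 but green is not meant.

How it is judged:
By the outcome, as a careful person would: the job done as asked, in the order asked, and still so for the second after the job is handed in, with the robot touching nothing.
Of pot0, pot1, pot2 only 2 to 3 are there at a start; the rules pass over those that are not, and their reading is None.
At some moment in a run one of pot0, pot1, pot2, lid0, lid1, lid2 may be knocked a few centimetres aside while the robot is not near it.
It also fails if it takes over 210 s, if anything falls off the work surface, if the arm or the gripper's body presses on something with over 40 N, if the wrist force passes 120 N, or if a joint passes its speed limit or range.

### The arm

A 7-joint arm with a two-finger parallel gripper is mounted at the origin on the work surface. World frame = base frame: x ahead of the robot, y to its left, z up, the work surface at z = 0. Lengths are in m, angles in rad, forces in N, time in s.
With the tool pointing down it reaches from about 0.425 to 0.925 m from the base axis. Payload 6.8 kg.
Tool frame: the origin (TCP) lies at the very end of the fingers, on their centre line; the grasp point (between the pads) lies 19 mm behind it (grip_point_offset is the distance from the TCP to the grasp point, in m); z points along the fingers, y is the line along which they close (so a half turn about z gives the same grasp; the last joint's range is limited). The gripper opens to 85 mm and grips with 20 to 120 N. Pads are 22 mm wide; open, the fingers measure 114 mm over their backs; the gripper's body (76 mm by 85 mm) begins 54 mm behind the grasp point. The pads swing forward as they close: fully open they stand 13 mm farther back than shut.
Start: joints at [1.024, 0.477, 0.022, 1.555, -0.011, 1.109, -0.083], TCP at [0.287, -0.611, 0.231] pointing down, gripper open.
Joint ranges: [-2.96, 2.96], [-0.34, 2.1], [-1.41, 1.46], [0.24, 2.44], [-1.37, 4.51], [0.17, 1.92], [-2.96, 2.96]. Speed limits (rad/s): [2.39, 2.39, 3.14, 3.14, 3.14, 3.14, 3.14].

### API

Orientations are given as a unit quaternion [w, x, y, z].
In Python, from station import * gives the robot as it stands.
- The arm moves only by the tool carry_out, never from a script. Its argument "rows" is text: rows parted by semicolons, each of 4 numbers parted by spaces: the shift along the world's x, y, z in mm, then the turn about the world's z in degrees. In form: dx dy dz yaw; .... A call has 1 to 10 rows; each row shifts and turns the commanded pose from where the row before left it; what a row does not reach is not made up. A row lasts 1/8 s, in which the tool goes at most 62.5 mm and 10.7 degrees, less where a joint would pass 70% of its speed; a pose out of reach is approached as far as the arm can. A call is refused whole if a number of a shift passes 62.5 or a number of a turn 10.7, either way. A call with a gripper value outside its range is refused whole. "claw" is the finger opening in mm, from 0 to 85.4, set as the call begins (left out, the last holds). The fingers move at their own pace and stop on an object; "force" is the grip in N (left out, the last holds). Time passes only in rows, so rows that do not move let the fingers close. It gives the time, the measured TCP pose, the force, the opening and the grip force at its end, in the units of the state.
- get_obs(): the state, without advancing time (a new reading comes with each control period).
- read_camera(name): name is "scene" or "top" or "wrist"; returns a dict with "img" (384x512x3 uint8, blue, green, red), "fov_y" (degrees; the focal length in pixels is half the picture's height over the tangent of half this angle, whatever the lens; pixels are square), "cx", "cy" (the principal point, pixels), "world_to_cam" (4x4, takes a point from world to camera coordinates). Camera axes: x right, y up, looking along -z (the intrinsics and any distortion apply to the point x, -y, -z); pixel columns grow to the right and rows downward; lengths in m; the calibration is good to about 2 mm. A picture is of the moment at which its call begins. There is no depth.
- hand_in(): hands the job in; it is judged then, once.
Trained networks look in the newest picture that a camera, given by its name, has taken for a name from the list of things; names that differ only in an ending like _2 or _b are one class to them, and where a whole thing is asked for, a point or a joint stands for the part that bears it (a point fixed in the world has none). Each returns a list of dicts, best first, with "confidence" (0 to 1); they miss things now and then, are a little off and sometimes report something else, mostly with a low value. They report only what shows in the picture. A call takes as long as a camera call. They do not tell look-alikes from the thing itself.
- recognise(camera, thing): "centre" ([column, row] in pixels, amid what is visible of it).
- outline_of(camera, thing): "pixels" (384x512 bool, what is visible of it) and "centre" ([column, row] in pixels, amid what is visible of it).
- place_of(camera, thing): "centre" ([column, row] in pixels: a listed point, or the origin of a listed thing).
The state is a dict: "t": time; "q": joint angles; "joint_vel": joint speeds; "joint_torque": joint torques, N m; "eef_pos": TCP position; "tool_rot": TCP orientation; "contact_force": force on the tool from outside, world axes, zero at the start; "torque": the same for the moment, N m; "gripper_width": opening from 0.0 (shut) to 1.0 (fully open); "grasp_force": force on a finger pad.
Only numpy, scipy, OpenCV 4.12 (cv2) and the standard library are available. Lean on these libraries where they do the work, as an engineer would, in place of code of your own. Each camera call takes 0.05 s, during which the arm holds its last target. There are 200 camera calls.

## Working session

There is one attempt and no reset: what is moved stays moved. The work goes in short steps, Python scripts to look and compute and a tool call to move; the robot and the scene stay as the last step left them, time stands still between calls to the robot, and variables do not carry over. Pictures are saved under pics/ and viewed, at most 14 in all, crops included, and the job is handed in when it is done.

Besides the shell and the picture viewer there is one more tool, called after ">>>" as a command line: name --argument value ..., lists and objects as JSON in quotes. carry_out: Moves the arm, as the interface text tells. Its arguments: {"type":"object","properties":{"rows":{"type":"string"},"claw":{"type":"number"},"force":{"type":"number"}},"required":["rows"]}

```bash
mkdir -p pics; cat > h.py <<'E'
from station import *
import numpy as np, cv2
def K(c):
    h=c["img"].shape[0]; f=h/2/np.tan(np.radians(c["fov_y"])/2); return f
def ray(c,px):
    f=K(c); d=np.array([(px[0]-c["cx"])/f,-(px[1]-c["cy"])/f,-1.])
    T=np.linalg.inv(c["world_to_cam"]); return T[:3,3],T[:3,:3]@d
def at(c,px,z):
    o,d=ray(c,px); return o+d*(z-o[2])/d[2]
def proj(c,p):
    q=c["world_to_cam"]@np.append(p,1); f=K(c); return c["cx"]+f*q[0]/-q[2], c["cy"]+f*-q[1]/-q[2]
E
python3 - <<'E'
from h import *
print(get_obs())
for n in ["top","scene"]:
    c=read_camera(n); cv2.imwrite(f"pics/{n}0.png",c["img"]); print(n,c["fov_y"],c["cx"],c["cy"],[k for k in c],np.linalg.inv(c["world_to_cam"]).round(3).tolist())
    for t,z in [("pot0",0),("lid0",0),("pocket0",.024),("pocket1",.024),("pocket2",.024),("handle",.09),("mortar",0),("red_cap",0),("rail",0)]:
        for d in place_of(n,t): print(t,np.round(d["confidence"],2),np.round(d["centre"]),at(c,d["centre"],z).round(4))
E
```

```text
{'t': 0.0, 'q': array([ 1.02390389,  0.47781539,  0.02231101,  1.55643562, -0.0114765 ,
        1.10929591, -0.08309143]), 'joint_vel': array([ 3.99282538e-06,  4.73526556e-04, -4.11096481e-04, -9.51799816e-04,
        1.21014330e-04, -1.55079684e-04,  4.59293550e-04]), 'joint_torque': array([-1.01455626e-03, -5.96454477e+01,  1.60795771e+00, -2.81199807e+01,
        1.25427192e-02,  9.27262532e-03,  1.21506559e-05]), 'eef_pos': array([ 0.28652037, -0.61052654,  0.2303216 ]), 'tool_rot': array([-8.72844401e-04,  9.76021408e-01,  2.17672637e-01, -2.68399712e-04]), 'contact_force': array([-0.17518012,  0.43836296, -0.30324554]), 'torque': array([-0.00190232,  0.02824317, -0.01826066]), 'grasp_force': 0.0, 'gripper_width': 1.0017547807608052}
top 53.05287938702708 253.89628751470394 196.13350368457787 ['img', 'fov_y', 'cx', 'cy', 'world_to_cam'] [[0.01, 0.978, -0.208, 0.259], [-1.0, 0.01, -0.001, -0.009], [0.001, 0.208, 0.978, 1.117], [0.0, 0.0, 0.0, 1.0]]
pot0 0.84 [228. 217.] [0.433  0.0686 0.    ]
pot0 0.69 [312. 215.] [ 0.4415 -0.1789  0.    ]
pot0 0.57 [121. 186.] [0.5217 0.3895 0.
[... 1677 characters left out ...]
ocket0 0.94 [276. 250.] [ 0.5875 -0.1036  0.024 ]
pocket0 0.91 [292. 230.] [ 0.5965 -0.0296  0.024 ]
pocket0 0.9 [262. 274.] [ 0.5899 -0.1799  0.024 ]
pocket1 0.94 [276. 250.] [ 0.5875 -0.1036  0.024 ]
pocket1 0.91 [292. 230.] [ 0.5965 -0.0296  0.024 ]
pocket1 0.9 [262. 274.] [ 0.5899 -0.1799  0.024 ]
pocket2 0.94 [276. 250.] [ 0.5875 -0.1036  0.024 ]
pocket2 0.91 [292. 230.] [ 0.5965 -0.0296  0.024 ]
pocket2 0.9 [262. 274.] [ 0.5899 -0.1799  0.024 ]
handle 0.68 [239. 284.] [ 0.5755 -0.2557  0.09  ]
mortar 0.94 [193. 302.] [ 0.4776 -0.3054  0.    ]
mortar 0.18 [273. 169.] [0.4417 0.1664 0.    ]
red_cap 0.91 [188. 361.] [ 0.545  -0.4166  0.    ]
rail 0.81 [289. 236.] [ 0.5925 -0.0368  0.    ]
```

View pics/top0.png

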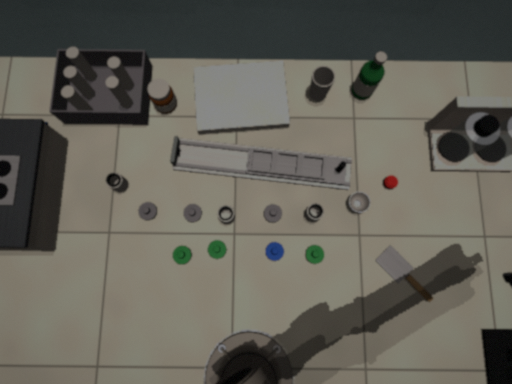

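View pics/scene0.png

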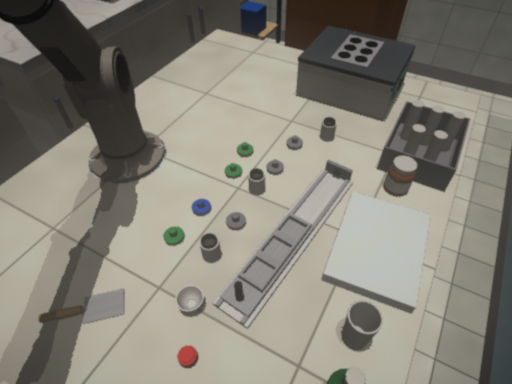

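The top and scene pictures show three pots: top pixels (117,183), (226,215), (314,213). The grey lids are at (148,211), (193,213), (272,213). The blue and green lids in the lower row aren't wanted. The carriage is near the loading end, with its handle at (342,166). I'll move above the nearest pot and look with the wrist camera.

>>> carry_out --rows "17 48 0 6.5; 17 48 0 6.5; 17 48 0 6.5; 17 48 0 6.5; 17 48 0 6.5; 17 48 0 6.5; 17 48 0 6.5; 17 48 0 6.5; 20 50 0 8; 0 0 0 0"

```text
t: 2.25
eef_pos: [0.4445, -0.1728, 0.2319]
tool_rot: [0.0, 0.734, 0.68, 0.001]
contact_force: [-1.3, -0.8, -0.5]
gripper_width: 0.997
grasp_force: 0.0
```

```bash
cat >> h.py <<'E'
def look(things=("pot0","lid0"),zs=None,save=None,cam="wrist"):
    c=read_camera(cam)
    if save: cv2.imwrite("pics/"+save,c["img"])
    for t in things:
        z=(zs or {}).get(t,{"pocket0":.024,"handle":.09}.get(t,0))
        for d in place_of(cam,t):
            if d["confidence"]>.3: print(cam,t,round(d["confidence"],2),np.round(d["centre"]),(at(c,d["centre"],z)*1000).round(1))
    return c
def st():
    o=get_obs(); q=o["tool_rot"]; print("t",round(o["t"],2),"tcp",(o["eef_pos"]*1000).round(1),"yaw",round(np.degrees(np.arctan2(-1,0)+2*np.arctan2(q[2],q[1])),1),"F",o["contact_force"].round(1),"w",round(o["gripper_width"]*85.4,1),"g",round(o["grasp_force"],1)); return o
E
python3 - <<'E'
from h import *
st(); c=look(("pot0","lid0","pocket0","handle"),save="w1.png"); print(np.linalg.inv(c["world_to_cam"]).round(3).tolist(),c["fov_y"])
E
```

```text
t 2.25 tcp [ 444.5 -172.8  231.9] yaw -4.4 F [-1.3 -0.8 -0.5] w 85.1 g 0.0
wrist pot0 0.92 [258. 170.] [ 445.2 -178.6    0. ]
wrist lid0 0.88 [177. 180.] [ 330.2 -184.3    0. ]
wrist lid0 0.87 [252.  83.] [445.4 -64.3   0. ]
wrist lid0 0.73 [167.  94.] [334.5 -69.1   0. ]
wrist pocket0 0.81 [363. 166.] [ 582.6 -179.9   24. ]
wrist pocket0 0.75 [374. 106.] [ 594.1 -105.7   24. ]
wrist pocket0 0.59 [380.  40.] [598.5 -32.   24. ]
wrist handle 0.85 [376. 240.] [ 574.8 -253.6   90. ]
[[0.997, 0.074, 0.019, 0.449], [-0.076, 0.963, 0.258, -0.107], [0.001, -0.259, 0.966, 0.376], [0.0, 0.0, 0.0, 1.0]] 70.32819609113295
```

View pics/w1.png

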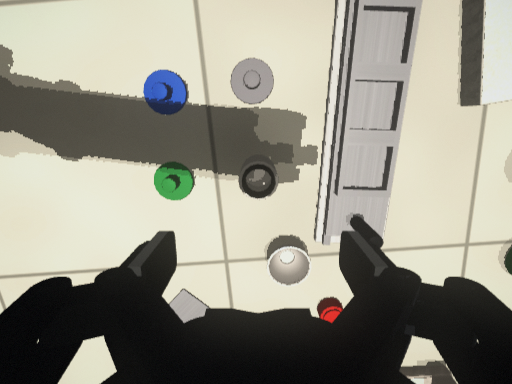

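The wrist picture shows the pot at (258,175), a grey lid at (252,80) and three empty pockets. This agrees with the network estimates, so I'll grasp the pot.

>>> carry_out --rows "0.5 -5.5 -50 -1.7; 0 0 -50 0; 0 0 -50 0; 0 0 -30 0; 0 0 -20 0; 0 0 -10 0; 0 0 0 0"

```text
t: 3.38
eef_pos: [0.4429, -0.1832, 0.021]
tool_rot: [-0.0, 0.747, 0.665, -0.0]
contact_force: [-0.4, 0.9, 0.9]
gripper_width: 0.998
grasp_force: 0.0
```

>>> carry_out --rows "0 0 0 0; 0 0 0 0; 0 0 0 0; 0 0 0 0; 0 0 0 0; 0 0 0 0" --claw 40 --force 40

```text
t: 4.12
eef_pos: [0.4439, -0.1829, 0.0223]
tool_rot: [0.001, 0.747, 0.665, 0.0]
contact_force: [-1.5, 0.4, 5.8]
gripper_width: 0.549
grasp_force: 40.6
```

>>> carry_out --rows "0 0 30 0; 0 0 40 0; 0 0 40 0; 0 0 0 0; 0 0 0 0"

```text
t: 4.75
eef_pos: [0.4426, -0.1826, 0.1309]
tool_rot: [-0.0, 0.746, 0.665, -0.0]
contact_force: [-0.9, 0.2, -1.8]
gripper_width: 0.547
grasp_force: 42.1
```

```bash
python3 - <<'E'
from h import *
st(); look(("pot0","lid0","pocket0","handle"),zs={"pot0":.11},save="w2.png")
E
```

```text
t 4.75 tcp [ 442.6 -182.6  130.9] yaw -6.6 F [-0.9  0.2 -1.8] w 46.7 g 42.1
wrist pot0 0.86 [257. 218.] [ 442.7 -179.7  110. ]
wrist lid0 0.86 [149. 196.] [ 327.6 -184.4    0. ]
wrist lid0 0.85 [125.  80.] [329.7 -69.6   0. ]
wrist lid0 0.66 [242.  55.] [441.8 -61.3   0. ]
wrist pocket0 0.92 [402. 166.] [ 578.5 -176.2   24. ]
wrist pocket0 0.75 [420.  79.] [ 591.9 -102.5   24. ]
wrist handle 0.6 [435. 283.] [ 572.2 -255.7   90. ]
```

View pics/w2.png

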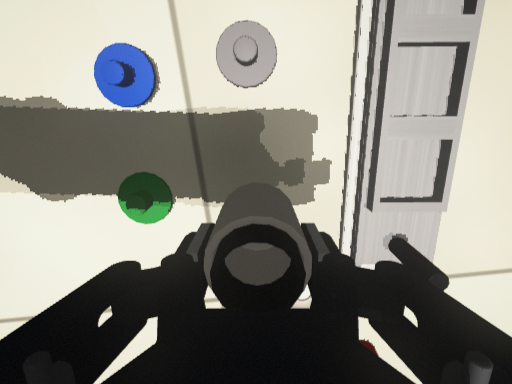

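The pot is held upright between the pads at (257,240). The carriage pockets are clear, so I'll carry it to the pocket nearest the handle.

>>> carry_out --rows "35 0 0 0; 50 1.5 0 0; 40 0 0 0; 15 0 0 0; 0 0 -30 0; 0 0 -25 0; 0 0 -15 0; 0 0 -7 0; 0 0 -5 0; 0 0 0 0"

```text
t: 6.25
eef_pos: [0.5835, -0.1811, 0.0496]
tool_rot: [0.0, 0.746, 0.665, 0.0]
contact_force: [-1.0, -0.2, -1.3]
gripper_width: 0.551
grasp_force: 42.1
```

```bash
python3 - <<'E'
from h import *
st(); look(("pot0","pocket0","handle"),zs={"pot0":.027},save="w3.png")
look(("pot0","pocket0","handle"),zs={"pot0":.027},cam="scene")
E
```

```text
t 6.25 tcp [ 583.5 -181.1   49.6] yaw -6.6 F [-1.  -0.2 -1.3] w 47.1 g 42.1
wrist pot0 0.92 [258. 216.] [ 584.4 -178.    27. ]
wrist pocket0 0.57 [254.  95.] [ 590.2 -103.1   24. ]
wrist handle 0.55 [256. 216.] [ 586.  -154.2   90. ]
scene pot0 0.74 [258. 272.] [ 578.5 -180.5   27. ]
scene pot0 0.74 [189. 360.] [ 554.7 -419.2   27. ]
scene pot0 0.68 [327. 138.] [541.3 350.5  27. ]
scene pot0 0.45 [295. 231.] [605.8 -32.8  27. ]
scene pocket0 0.77 [276. 250.] [ 587.1 -103.4   24. ]
scene pocket0 0.58 [257. 276.] [ 581.2 -188.5   24. ]
scene pocket0 0.36 [327. 137.] [538.5 359.4  24. ]
scene handle 0.85 [240. 283.] [ 575.8 -252.4   90. ]
```

View pics/w3.png

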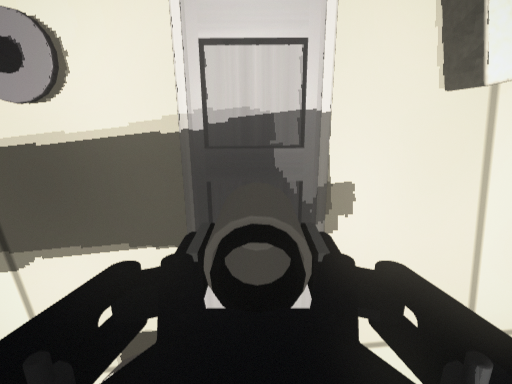

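The pot is seated between the pocket walls with no contact force. I'll lower it, release it and go on to the next pot.

>>> carry_out --rows "0 0 -4 0; 0 0 0 0; 0 0 0 0"

```text
t: 7.02
eef_pos: [0.5837, -0.1812, 0.0464]
tool_rot: [0.0, 0.746, 0.665, 0.0]
contact_force: [-2.3, 0.2, 7.9]
gripper_width: 0.555
grasp_force: 42.9
```

>>> carry_out --rows "0 0 0 0; 0 0 0 0; 0 0 0 0; 0 0 0 0; 0 0 40 0; 0 0 60 0; 0 0 60 0; 0 0 20 0; 0 0 0 0" --claw 85

```text
t: 8.15
eef_pos: [0.5843, -0.1813, 0.2271]
tool_rot: [0.002, 0.746, 0.665, 0.001]
contact_force: [0.5, -0.1, -0.9]
gripper_width: 0.998
grasp_force: 0.0
```

```bash
python3 - <<'E'
from h import *
st(); look(("pot0","pocket0","lid0"),zs={"pot0":.024})
E
```

```text
t 8.15 tcp [ 584.3 -181.3  227.1] yaw -6.6 F [ 0.5 -0.1 -0.9] w 85.2 g 0.0
wrist pot0 0.98 [256. 166.] [ 582.9 -177.5   24. ]
wrist pocket0 0.77 [256. 104.] [ 591.9 -101.1   24. ]
wrist pocket0 0.74 [254.  39.] [598.2 -30.5  24. ]
wrist lid0 0.8 [135.  87.] [441.  -61.6   0. ]
wrist lid0 0.66 [ 76. 189.] [ 328.7 -184.4    0. ]
wrist lid0 0.56 [ 51. 104.] [328.5 -69.8   0. ]
```

>>> carry_out --rows "-30 50 0 0; -30 50 0 0; -30 50 0 0; -30 50 0 0; -31 50 0 0; 0 0 0 0; 0 0 0 0"

```text
t: 9.22
eef_pos: [0.4322, 0.0683, 0.2246]
tool_rot: [-0.0, 0.746, 0.666, -0.001]
contact_force: [0.0, 0.3, 0.1]
gripper_width: 0.997
grasp_force: 0.0
```

```bash
python3 - <<'E'
from h import *
st(); look(("pot0","lid0"))
E
```

```text
t 9.22 tcp [432.2  68.3 224.6] yaw -6.6 F [0.  0.3 0.1] w 85.2 g 0.0
wrist pot0 0.92 [264. 164.] [440.5  70.9   0. ]
wrist lid0 0.89 [203. 263.] [333.1 -68.7   0. ]
wrist lid0 0.86 [158.  75.] [321.2 197.5   0. ]
wrist lid0 0.76 [261.  88.] [447.5 168.2   0. ]
wrist lid0 0.68 [276. 253.] [444.1 -65.1   0. ]
wrist lid0 0.68 [186. 152.] [338.7  98.7   0. ]
```

>>> carry_out --rows "7 2.5 -50 0; 0 0 -50 0; 0 0 -50 0; 0 0 -30 0; 0 0 -14 0; 0 0 -8 0; 0 0 0 0"

```text
t: 10.25
eef_pos: [0.4398, 0.0713, 0.0236]
tool_rot: [0.0, 0.747, 0.665, 0.0]
contact_force: [-0.2, -0.2, -0.2]
gripper_width: 0.999
grasp_force: 0.0
```

>>> carry_out --rows "0 0 0 0; 0 0 0 0; 0 0 0 0; 0 0 0 0; 0 0 0 0; 0 0 0 0" --claw 40

```text
t: 11.0
eef_pos: [0.4396, 0.0714, 0.0242]
tool_rot: [0.001, 0.746, 0.666, 0.0]
contact_force: [-2.6, -1.1, 8.4]
gripper_width: 0.557
grasp_force: 40.0
```

>>> carry_out --rows "0 0 30 0; 0 0 40 0; 0 0 40 0; 0 0 0 0; 0 0 0 0"

```text
t: 11.62
eef_pos: [0.4388, 0.071, 0.1329]
tool_rot: [0.0, 0.747, 0.665, -0.0]
contact_force: [0.3, -1.3, -2.6]
gripper_width: 0.557
grasp_force: 41.9
```

```bash
python3 - <<'E'
from h import *
o=st(); look(("pot0",),zs={"pot0":o["eef_pos"][2]-.0215})
E
```

```text
t 11.62 tcp [438.8  71.  132.9] yaw -6.6 F [ 0.3 -1.3 -2.6] w 47.6 g 41.9
wrist pot0 0.65 [261. 224.] [440.8  68.9 111.4]
wrist pot0 0.64 [405. 377.] [537.1 -69.  111.4]
```

>>> carry_out --rows "38 -43 0 0; 38 -43 0 0; 38 -43 0 0; 38 -43.5 0 0; 0 0 -20 0; 0 0 -30 0; 0 0 -20 0; 0 0 -9 0; 0 0 -4 0; 0 0 0 0"

```text
t: 12.98
eef_pos: [0.5916, -0.1009, 0.0507]
tool_rot: [0.0, 0.746, 0.666, 0.0]
contact_force: [0.6, -1.2, -1.6]
gripper_width: 0.557
grasp_force: 42.0
```

```bash
python3 - <<'E'
from h import *
o=st(); look(("pot0","pocket0"),zs={"pot0":o["eef_pos"][2]-.0215})
E
```

```text
t 12.97 tcp [ 591.6 -100.9   50.7] yaw -6.5 F [ 0.6 -1.2 -1.6] w 47.5 g 42.0
wrist pot0 0.62 [259. 221.] [ 592.9 -100.4   29.2]
wrist pocket0 0.76 [254. 106.] [597.9 -29.2  24. ]
```

>>> carry_out --rows "0 -1 -3 0; 0 0 -2.5 0; 0 0 0 0; 0 0 0 0"

```text
t: 13.62
eef_pos: [0.5921, -0.1021, 0.0482]
tool_rot: [0.001, 0.746, 0.665, 0.0]
contact_force: [-9.8, 0.4, 26.4]
gripper_width: 0.555
grasp_force: 44.4
```

>>> carry_out --rows "0 0 0 0; 0 0 0 0; 0 0 0 0; 0 0 0 0; 0 0 40 0; 0 0 60 0; 0 0 60 0; 0 0 20 0; 0 0 0 0" --claw 85

```text
t: 14.75
eef_pos: [0.5923, -0.1021, 0.2265]
tool_rot: [0.001, 0.746, 0.665, 0.001]
contact_force: [0.3, 0.1, 0.2]
gripper_width: 0.996
grasp_force: 0.0
```

```bash
python3 - <<'E'
from h import *
st(); look(("pot0","pocket0","lid0"),zs={"pot0":.024},save="w4.png")
E
```

```text
t 14.75 tcp [ 592.3 -102.1  226.5] yaw -6.6 F [0.3 0.1 0.2] w 85.0 g 0.0
wrist pot0 0.82 [258. 223.] [ 584.8 -175.1   24. ]
wrist pot0 0.73 [258. 171.] [ 593.1 -104.7   24. ]
wrist pocket0 0.6 [253. 109.] [596.5 -27.8  24. ]
wrist pocket0 0.39 [256. 306.] [ 567.2 -306.9   24. ]
wrist lid0 0.88 [32. 26.] [342.1  98.6   0. ]
wrist lid0 0.8 [143. 151.] [441.2 -64.2   0. ]
wrist lid0 0.78 [ 87. 243.] [ 329.5 -188.3    0. ]
wrist lid0 0.76 [ 68. 166.] [334.7 -72.2   0. ]
wrist lid0 0.75 [257. 227.] [ 582.6 -191.     0. ]
```

>>> carry_out --rows "-10 55 0 0; -10 55 0 0; -10 55 0 0; -10 55 0 0; -10 55 0 0; -10 55 0 0; -8 55 0 0; 0 55 0 0; 0 53 0 0; 0 0 0 0"

```text
t: 16.2
eef_pos: [0.5201, 0.3961, 0.223]
tool_rot: [-0.002, 0.744, 0.668, -0.001]
contact_force: [-0.6, 0.1, -1.4]
gripper_width: 0.996
grasp_force: 0.0
```

```bash
python3 - <<'E'
from h import *
st(); look(("pot0","lid0"))
E
```

```text
t 16.2 tcp [520.1 396.1 223. ] yaw -6.1 F [-0.6  0.1 -1.4] w 85.1 g 0.0
wrist pot0 0.79 [264. 172.] [527.3 389.    0. ]
wrist lid0 0.97 [216. 235.] [448.5 302.7   0. ]
wrist lid0 0.65 [228. 313.] [448.  167.5   0. ]
```

>>> carry_out --rows "0 0 0 0; 0 0 0 0"

```text
t: 16.6
eef_pos: [0.5238, 0.3896, 0.2248]
tool_rot: [0.0, 0.747, 0.665, -0.0]
contact_force: [-0.3, -0.0, -0.0]
gripper_width: 1.0
grasp_force: 0.0
```

```bash
python3 - <<'E'
from h import *
st(); look(("pot0","lid0"))
E
```

```text
t 16.6 tcp [523.8 389.6 224.8] yaw -6.7 F [-0.3 -0.  -0. ] w 85.4 g 0.0
wrist pot0 0.71 [259. 165.] [526.2 390.6   0. ]
wrist lid0 0.88 [214. 232.] [449.7 300.8   0. ]
wrist lid0 0.83 [225. 311.] [445.3 164.9   0. ]
```

>>> carry_out --rows "2.5 1 -50 0; 0 0 -50 0; 0 0 -50 0; 0 0 -30 0; 0 0 -14 0; 0 0 -8 0; 0 0 0 0; 0 0 0 0"

```text
t: 17.75
eef_pos: [0.5265, 0.3926, 0.0242]
tool_rot: [0.0, 0.746, 0.665, 0.001]
contact_force: [0.2, 0.6, -0.4]
gripper_width: 0.998
grasp_force: 0.0
```

>>> carry_out --rows "0 0 0 0; 0 0 0 0; 0 0 0 0; 0 0 0 0; 0 0 0 0; 0 0 0 0" --claw 40

```text
t: 18.5
eef_pos: [0.5263, 0.3922, 0.0237]
tool_rot: [0.0, 0.746, 0.665, 0.001]
contact_force: [-0.4, -1.3, 5.6]
gripper_width: 0.559
grasp_force: 41.1
```

>>> carry_out --rows "0 0 30 0; 0 0 40 0; 0 0 40 0; 0 0 0 0; 0 0 0 0"

```text
t: 19.12
eef_pos: [0.5253, 0.3912, 0.1318]
tool_rot: [0.0, 0.746, 0.665, -0.001]
contact_force: [-0.6, -0.3, -2.1]
gripper_width: 0.56
grasp_force: 41.8
```

```bash
python3 - <<'E'
from h import *
o=st(); look(("pot0",),zs={"pot0":o["eef_pos"][2]-.0215})
E
```

```text
t 19.12 tcp [525.3 391.2 131.8] yaw -6.6 F [-0.6 -0.3 -2.1] w 47.8 g 41.8
wrist pot0 0.77 [259. 227.] [525.7 387.4 110.3]
```

View pics/w4.png

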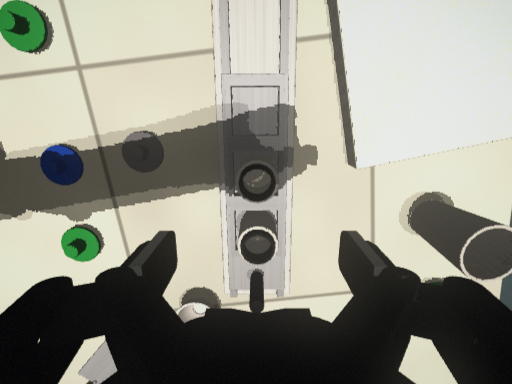

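Both pots stand in their pockets, at (257,183) and (257,243). I'm carrying the third to the far pocket.

>>> carry_out --rows "9 -40 0 0; 9 -55 0 0; 9 -55 0 0; 9 -55 0 0; 9 -55 0 0; 9 -55 0 0; 10 -53 0 0; 9 -50 0 0; 0 0 0 0; 0 0 0 0"

```text
t: 20.48
eef_pos: [0.598, -0.0257, 0.1317]
tool_rot: [-0.001, 0.746, 0.665, -0.0]
contact_force: [-0.1, 1.2, -1.1]
gripper_width: 0.556
grasp_force: 41.8
```

>>> carry_out --rows "0 0 -30 0; 0 0 -30 0; 0 0 -14 0; 0 0 -8 0; 0 0 0 0; 0 0 0 0"

```text
t: 21.22
eef_pos: [0.5995, -0.0259, 0.0517]
tool_rot: [0.0, 0.746, 0.665, 0.001]
contact_force: [0.6, 0.2, -2.8]
gripper_width: 0.559
grasp_force: 41.8
```

```bash
python3 - <<'E'
from h import *
o=st(); look(("pot0","pocket0"),zs={"pot0":o["eef_pos"][2]-.0215},save="w5.png")
E
```

```text
t 21.23 tcp [599.5 -25.9  51.7] yaw -6.6 F [ 0.6  0.2 -2.8] w 47.7 g 41.8
wrist pot0 0.88 [256. 224.] [598.3 -27.4  30.2]
```

>>> carry_out --rows "0 -1 -4 0; 0 0 0 0; 0 0 0 0"

```text
t: 21.75
eef_pos: [0.5994, -0.027, 0.0476]
tool_rot: [0.0, 0.746, 0.665, 0.0]
contact_force: [-2.1, -0.5, 4.9]
gripper_width: 0.565
grasp_force: 42.3
```

>>> carry_out --rows "0 0 0 0; 0 0 0 0; 0 0 0 0; 0 0 0 0; 0 0 40 0; 0 0 60 0; 0 0 60 0; 0 0 15 0; 0 0 0 0; 0 0 0 0" --claw 85

```text
t: 23.0
eef_pos: [0.5976, -0.0273, 0.2198]
tool_rot: [-0.001, 0.746, 0.665, -0.001]
contact_force: [0.5, 0.1, 0.1]
gripper_width: 0.995
grasp_force: 0.0
```

```bash
python3 - <<'E'
from h import *
st(); look(("pot0","lid0"),zs={"pot0":.024})
E
```

```text
t 23.0 tcp [597.6 -27.3 219.8] yaw -6.6 F [0.5 0.1 0.1] w 85.0 g 0.0
wrist pot0 0.92 [259. 276.] [ 582.3 -178.7   24. ]
wrist pot0 0.8 [263. 227.] [ 595.2 -104.7   24. ]
wrist pot0 0.6 [262. 170.] [603.1 -27.5  24. ]
wrist lid0 0.7 [153. 206.] [444.8 -65.9   0. ]
wrist lid0 0.69 [113.  18.] [447.6 169.8   0. ]
wrist lid0 0.64 [ 92. 289.] [ 323.3 -186.2    0. ]
wrist lid0 0.62 [ 75. 220.] [329.  -74.1   0. ]
wrist lid0 0.61 [43. 91.] [339.4 100.    0. ]
wrist lid0 0.57 [1. 6.] [320.5 196.4   0. ]
wrist lid0 0.43 [259. 170.] [598.1 -32.1   0. ]
```

>>> carry_out --rows "-45 -10 0 0; -55 -10 0 0; -50 -10 0 0; -7 -8 0 0; 0 0 0 0; 0 0 0 0; 0 0 0 0"

```text
t: 24.02
eef_pos: [0.4428, -0.0644, 0.2217]
tool_rot: [-0.0, 0.746, 0.666, 0.0]
contact_force: [-0.4, 0.3, 0.2]
gripper_width: 0.998
grasp_force: 0.0
```

```bash
python3 - <<'E'
from h import *
st(); look(("pot0","lid0"),zs={"pot0":.024},save="w6.png")
E
```

```text
t 24.02 tcp [442.8 -64.4 221.7] yaw -6.5 F [-0.4  0.3  0.2] w 85.2 g 0.0
wrist pot0 0.97 [376. 188.] [ 593.  -104.3   24. ]
wrist pot0 0.85 [367. 240.] [ 580.4 -177.3   24. ]
wrist pot0 0.8 [383. 128.] [601.2 -30.1  24. ]
wrist pot0 0.33 [371. 187.] [ 586.6 -102.3   24. ]
wrist lid0 0.95 [179. 179.] [333.9 -68.6   0. ]
wrist lid0 0.91 [161.  44.] [344.   98.9   0. ]
wrist lid0 0.84 [190. 258.] [ 326.8 -190.     0. ]
wrist lid0 0.75 [258. 168.] [444. -66.   0.]
```

View pics/w6.png

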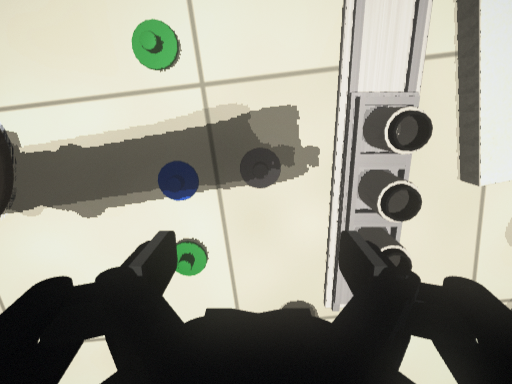

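All three pots stand in pockets, with mouths at (408,130), (400,200) and (390,262). The grey lid is right below at (260,168). I'll centre it with one squeeze, open, turn 90° and grip it.

>>> carry_out --rows "1 -1.5 -50 0; 0 0 -50 0; 0 0 -50 0; 0 0 -35 0; 0 0 -14 0; 0 0 -6 0; 0 0 0 0; 0 0 0 0"

```text
t: 25.18
eef_pos: [0.4437, -0.0667, 0.0179]
tool_rot: [0.001, 0.746, 0.665, 0.001]
contact_force: [-0.1, -0.2, 0.1]
gripper_width: 0.996
grasp_force: 0.0
```

>>> carry_out --rows "0 0 0 0; 0 0 0 0; 0 0 0 0; 0 0 0 0; 0 0 0 0; 0 0 0 0; 0 0 0 0" --claw 12 --force 25

```text
t: 26.05
eef_pos: [0.4429, -0.0666, 0.017]
tool_rot: [0.0, 0.746, 0.666, 0.0]
contact_force: [-0.4, -0.4, 5.3]
gripper_width: 0.218
grasp_force: 24.6
```

```bash
python3 -c "
from h import *
st()"
```

```text
t 26.05 tcp [442.9 -66.6  17. ] yaw -6.6 F [-0.4 -0.4  5.3] w 18.6 g 24.6
```

>>> carry_out --rows "0 0 0 0; 0 0 0 0; 0 0 1 -10; 0 0 0 -10; 0 0 0 -10; 0 0 0 -10; 0 0 0 -10; 0 0 0 -10; 0 0 0 -10; 0 0 0 -10" --claw 50

```text
t: 27.3
eef_pos: [0.4427, -0.0665, 0.0177]
tool_rot: [-0.0, 1.0, 0.027, -0.0]
contact_force: [-0.2, 0.1, -0.4]
gripper_width: 0.586
grasp_force: 0.0
```

>>> carry_out --rows "0 0 0 -10; 0 0 0 0; 0 0 0 0"

```text
t: 27.68
eef_pos: [0.4427, -0.0665, 0.0177]
tool_rot: [0.0, 0.998, -0.055, -0.0]
contact_force: [0.1, 0.3, -0.1]
gripper_width: 0.587
grasp_force: 0.0
```

>>> carry_out --rows "0 0 0 0; 0 0 0 0; 0 0 0 0; 0 0 0 0; 0 0 0 0; 0 0 0 0" --claw 12 --force 40

```text
t: 28.42
eef_pos: [0.4428, -0.0666, 0.0179]
tool_rot: [0.0, 0.998, -0.057, 0.0]
contact_force: [-0.8, 0.1, 5.6]
gripper_width: 0.213
grasp_force: 39.0
```

>>> carry_out --rows "0 0 30 0; 0 0 50 0; 0 0 60 0; 0 0 30 0; 0 0 0 0; 0 0 0 0"

```text
t: 29.18
eef_pos: [0.442, -0.0665, 0.1868]
tool_rot: [0.0, 0.998, -0.057, -0.001]
contact_force: [0.4, 0.4, -0.8]
gripper_width: 0.213
grasp_force: 39.2
```

```bash
python3 - <<'E'
from h import *
o=st(); look(("lid0","pot0"),zs={"lid0":o["eef_pos"][2]-.017,"pot0":.024},save="w7.png")
E
```

```text
t 29.18 tcp [442.  -66.5 186.8] yaw -96.6 F [ 0.4  0.4 -0.8] w 18.2 g 39.2
wrist lid0 0.83 [ 69. 193.] [475.4  45.9 169.8]
wrist lid0 0.82 [149. 258.] [426.8   7.  169.8]
wrist lid0 0.81 [357. 248.] [ 418.1 -128.6  169.8]
wrist lid0 0.76 [258. 222.] [443.3 -66.9 169.8]
wrist lid0 0.67 [ 80. 281.] [415.1  56.6 169.8]
wrist pot0 0.78 [204.  26.] [599.9 -31.3  24. ]
wrist pot0 0.76 [353.  25.] [ 583.9 -179.3   24. ]
wrist pot0 0.66 [279.  25.] [ 592.5 -105.3   24. ]
```

View pics/w7.png

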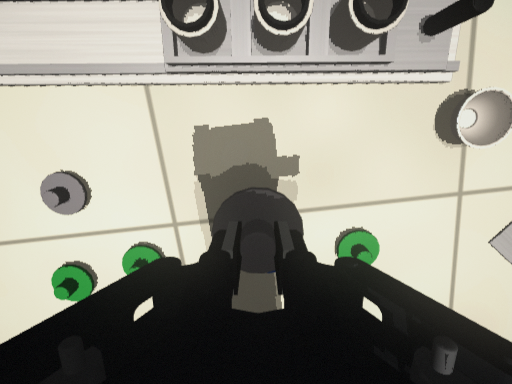

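The grey lid is held centred at (258,222), and the pots are along the top of the picture. I'm moving closer to measure the mouths precisely.

>>> carry_out --rows "30 -13 0 0; 30 -13 0 0; 20 -13 0 0; 0 0 0 0; 0 0 0 0; 0 0 0 0; 0 0 0 0"

```text
t: 30.2
eef_pos: [0.5223, -0.1052, 0.1879]
tool_rot: [-0.0, 0.998, -0.057, -0.0]
contact_force: [0.3, -0.2, 0.2]
gripper_width: 0.213
grasp_force: 39.2
```

```bash
cat >> h.py <<'E'
def pots(zb=.024,save=None):
    """pot axes from the wrist picture: place_of, plus dark-mouth ellipse fit at rim seal top"""
    c=read_camera("wrist"); g=cv2.cvtColor(c["img"],cv2.COLOR_BGR2GRAY)
    if save: cv2.imwrite("pics/"+save,c["img"])
    for d in place_of("wrist","pot0"):
        if d["confidence"]>.3: print("place",(at(c,d["centre"],zb)*1000).round(1),round(d["confidence"],2))
    for t,z in (("seal0",zb+.069),):
        for d in outline_of("wrist",t):
            if d["confidence"]<.3: continue
            m=d["pixels"].astype(np.uint8); cn=max(cv2.findContours(m,0,1)[0],key=cv2.contourArea)
            if len(cn)<8: continue
            e=cv2.fitEllipse(cv2.convexHull(cn)); print(t,round(d["confidence"],2),np.round(e[0]),np.round(e[1]),(at(c,e[0],z)*1000).round(1))
    return c
E
python3 - <<'E'
from h import *
st(); c=pots(save="w8.png")
for d in place_of("wrist","seal0"): print((at(c,d["centre"],.093)*1000).round(1),(at(c,d["centre"],.084)*1000).round(1))
E
```

```text
t 30.2 tcp [ 522.3 -105.2  187.9] yaw -96.5 F [ 0.3 -0.2  0.2] w 18.2 g 39.2
place [598.9 -27.8  24. ] 0.91
place [ 590.3 -107.4   24. ] 0.9
place [ 584.8 -177.5   24. ] 0.65
seal0 0.94 [247. 112.] [45. 47.] [ 592.5 -104.2   93. ]
seal0 0.88 [335. 111.] [45. 49.] [ 584.7 -177.6   93. ]
seal0 0.65 [160. 113.] [47. 51.] [599.7 -31.2  93. ]Traceback (most recent call last):
  File "<stdin>", line 3, in <module>
ValueError: it knows: handle, lid, mortar, pocket, pot, rail, red_cap
```

View pics/w8.png

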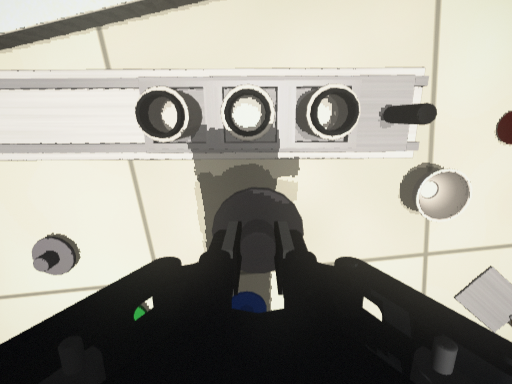

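Pot mouths are at pixels (160,113), (247,112) and (335,111). I'll lid the middle pot first.

>>> carry_out --rows "30 0.5 0 0; 30 0.5 0 0; 9.5 0 -20 0; 0 0 -30 0; 0 0 -20 0; 0 0 0 0; 0 0 0 0; 0 0 0 0"

```text
t: 31.35
eef_pos: [0.5928, -0.1047, 0.1187]
tool_rot: [0.0, 0.998, -0.057, 0.001]
contact_force: [0.2, 0.7, -0.0]
gripper_width: 0.214
grasp_force: 39.2
```

```bash
python3 -c "
from h import *
st(); pots()"
```

```text
t 31.35 tcp [ 592.8 -104.7  118.7] yaw -96.6 F [ 0.2  0.7 -0. ] w 18.2 g 39.2
place [ 583.6 -179.5   24. ] 0.7
place [ 588.9 -107.5   24. ] 0.69
seal0 0.92 [367. 216.] [58. 62.] [ 586.6 -176.9   93. ]
seal0 0.55 [147. 219.] [58. 61.] [601.2 -31.5  93. ]
```

>>> carry_out --rows "0 0 -3 0; 0 0 -2 0; 0 0 -2 0; 0 0 -2 0; 0 0 0 0"

```text
t: 32.12
eef_pos: [0.5921, -0.1045, 0.1085]
tool_rot: [0.0, 0.998, -0.057, -0.0]
contact_force: [-0.9, 0.5, -1.2]
gripper_width: 0.214
grasp_force: 39.2
```

The plug has entered the bore without contact. I'll keep lowering it and push it home while it's held.

>>> carry_out --rows "0 0 -2 0; 0 0 -2 0; 0 0 -1.5 0; 0 0 0 0; 0 0 0 0" --force 60

```text
t: 32.75
eef_pos: [0.5923, -0.1045, 0.1033]
tool_rot: [-0.0, 0.998, -0.057, -0.0]
contact_force: [-0.0, -0.5, -1.2]
gripper_width: 0.203
grasp_force: 59.1
```

>>> carry_out --rows "0 0 -1.5 0; 0 0 -1.5 0; 0 0 -1.5 0; 0 0 0 0; 0 0 0 0"

```text
t: 33.38
eef_pos: [0.5927, -0.1047, 0.0998]
tool_rot: [0.0, 0.998, -0.057, 0.001]
contact_force: [-1.4, 0.5, 5.9]
gripper_width: 0.206
grasp_force: 59.6
```

>>> carry_out --rows "0 0 -1 0; 0 0 -1 0; 0 0 -1 0; 0 0 0 0; 0 0 0 0"

```text
t: 34.0
eef_pos: [0.5927, -0.1047, 0.0968]
tool_rot: [0.0, 0.998, -0.057, 0.001]
contact_force: [-2.2, 0.1, 6.2]
gripper_width: 0.204
grasp_force: 59.7
```

>>> carry_out --rows "0 0 -1 0; 0 0 -1 0; 0 0 -1 0; 0 0 0 0; 0 0 0 0"

```text
t: 34.62
eef_pos: [0.5928, -0.1047, 0.0941]
tool_rot: [0.0, 0.998, -0.057, 0.001]
contact_force: [-2.9, 0.2, 8.2]
gripper_width: 0.206
grasp_force: 59.9
```

>>> carry_out --rows "0 0 -1 0; 0 0 -0.5 0; 0 0 0 0; 0 0 0 0"

```text
t: 35.12
eef_pos: [0.5934, -0.1048, 0.0941]
tool_rot: [0.0, 0.998, -0.057, 0.001]
contact_force: [-4.7, 0.6, 18.3]
gripper_width: 0.203
grasp_force: 60.9
```

>>> carry_out --rows "0 0 -0.5 0; 0 0 0 0; 0 0 0 0"

```text
t: 35.5
eef_pos: [0.5936, -0.1048, 0.094]
tool_rot: [0.0, 0.998, -0.057, 0.002]
contact_force: [-6.7, -0.5, 22.1]
gripper_width: 0.202
grasp_force: 61.1
```

>>> carry_out --rows "0 0 1 0; 0 0 0 0; 0 0 0 0; 0 0 0 0; 0 0 40 0; 0 0 50 0; 0 0 20 0; 0 0 0 0; 0 0 0 0" --claw 45

```text
t: 36.62
eef_pos: [0.5914, -0.1044, 0.2004]
tool_rot: [-0.0, 0.998, -0.057, -0.001]
contact_force: [-0.3, 0.4, 0.6]
gripper_width: 0.526
grasp_force: 0.0
```

```bash
python3 - <<'E'
from h import *
st(); look(("pot0","lid0"),zs={"pot0":.024,"lid0":.076},save="w9.png"); pots()
c=look(("lid0",),cam="top"); look(("lid0",),cam="scene")
E
```

```text
t 36.62 tcp [ 591.4 -104.4  200.4] yaw -96.6 F [-0.3  0.4  0.6] w 44.9 g 0.0
wrist pot0 0.69 [194. 173.] [599.8 -29.3  24. ]
wrist pot0 0.65 [320. 172.] [ 584.6 -178.8   24. ]
wrist lid0 0.9 [149. 341.] [413.5  46.7  76. ]
wrist lid0 0.86 [255. 183.] [ 592.  -101.9   76. ]
wrist lid0 0.66 [ 83. 290.] [491.  105.2  76. ]
place [ 583.4 -181.3   24. ] 0.81
place [599.6 -29.5  24. ] 0.67
seal0 0.77 [335. 185.] [41. 42.] [ 585.7 -177.5   93. ]
top lid0 0.77 [274. 253.] [330.3 -67.5   0. ]
top lid0 0.77 [216. 250.] [335.1  98.5   0. ]
top lid0 0.7 [180. 256.] [317.8 201.5   0. ]
top lid0 0.69 [146. 211.] [447.  307.4   0. ]
top lid0 0.65 [288. 159.] [ 612.6 -109.5    0. ]
top lid0 0.62 [192. 215.] [436.4 173.3   0. ]
scene lid0 0.74 [278. 239.] [572.5 -57.3   0. ]
scene lid0 0.7 [241. 151.] [311.1 191.    0. ]
scene lid0 0.67 [234. 173.] [342.   94.5   0. ]
scene lid0 0.54 [175. 238.] [ 333.8 -184.5    0. ]
scene lid0 0.52 [201. 208.] [334.1 -69.2   0. ]
```

View pics/w9.png

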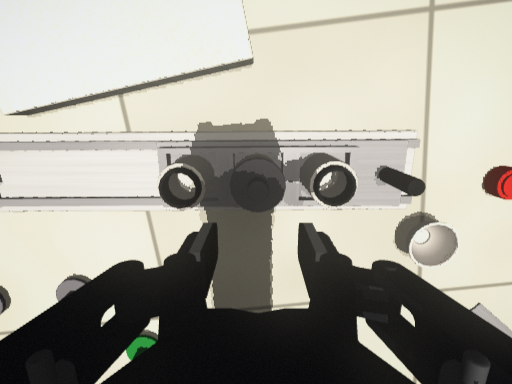

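The lid sits on the middle pot at (257,185) and the other two mouths are open. Going for the next grey lid, near (446,167).

>>> carry_out --rows "-29 50 0 0; -29 55 0 0; -29 55 0 0; -29 55 0 0; -30 56 0 0; 0 0 0 0; 0 0 0 0; 0 0 0 0; 0 0 0 0" --claw 85

```text
t: 38.25
eef_pos: [0.4473, 0.1643, 0.2017]
tool_rot: [0.0, 0.998, -0.058, -0.0]
contact_force: [1.4, 0.0, 0.5]
gripper_width: 0.996
grasp_force: 0.0
```

```bash
python3 -c "
from h import *
st(); look(('lid0',))"
```

```text
t 38.25 tcp [447.3 164.3 201.7] yaw -96.7 F [1.4 0.  0.5] w 85.1 g 0.0
wrist lid0 0.88 [318. 239.] [340.4  92.2   0. ]
wrist lid0 0.8 [245. 259.] [322.4 196.6  -0. ]
wrist lid0 0.69 [155. 179.] [450.1 297.6   0. ]
wrist lid0 0.61 [435. 231.] [334.2 -67.3   0. ]
```

```bash
python3 -c "
from h import *
look(('lid0',),save='w10.png')
for n in ('top','scene'): look(('lid0',),cam=n)
for d in recognise('scene','lid0'): print(d)"
```

```text
wrist lid0 0.91 [245. 256.] [326.3 196.1   0. ]
wrist lid0 0.81 [155. 179.] [449.7 298.5   0. ]
wrist lid0 0.77 [319. 238.] [341.3  91.5   0. ]
wrist lid0 0.64 [256. 172.] [443.9 167.4   0. ]
wrist lid0 0.63 [435. 233.] [330.9 -66.6   0. ]
top lid0 0.85 [273. 253.] [328.8 -64.6   0. ]
top lid0 0.73 [310. 252.] [ 331.6 -171.4    0. ]
top lid0 0.51 [219. 251.] [334.4  91.3   0. ]
scene lid0 0.83 [280. 239.] [576.1 -54.6   0. ]
scene lid0 0.81 [199. 209.] [331.2 -72.4   0. ]
scene lid0 0.8 [173. 240.] [ 332.4 -191.3    0. ]
scene lid0 0.72 [245. 152.] [324.1 193.1   0. ]
scene lid0 0.69 [292. 146.] [448.2 291.2   0. ]
scene lid0 0.53 [273. 165.] [431.8 183.6   0. ]
scene lid0 0.43 [191. 304.] [ 476.9 -311.8    0. ]
{'centre': [279.0, 236.1], 'confidence': 0.86}
{'centre': [274.2, 163.1], 'confidence': 0.69}
{'centre': [233.0, 168.6], 'confidence': 0.63}
{'centre': [172.9, 236.2], 'confidence': 0.6}
{'centre': [295.7, 141.7], 'confidence': 0.58}
{'centre': [201.9, 207.1], 'confidence': 0.58}
{'centre': [244.4, 150.4], 'confidence': 0.55}
```

View pics/w10.png

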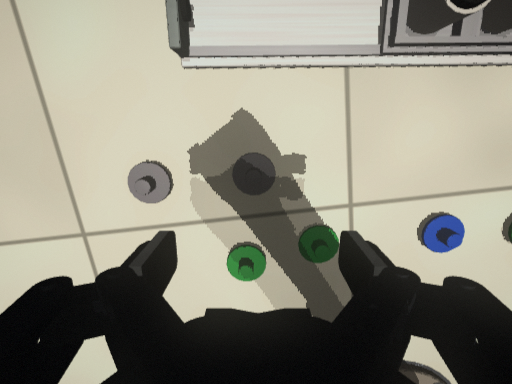

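The lid is at (254,173) in the shadow; the network missed it once. Squeeze, turn, grip.

>>> carry_out --rows "-2 1.5 -50 0; 0 0 -50 0; 0 0 -50 0; 0 0 -20 0; 0 0 -10 0; 0 0 -4 0; 0 0 0 0; 0 0 0 0"

```text
t: 39.7
eef_pos: [0.4454, 0.1673, 0.0186]
tool_rot: [-0.0, 0.998, -0.057, 0.001]
contact_force: [0.5, 0.2, -0.5]
gripper_width: 0.995
grasp_force: 0.0
```

>>> carry_out --rows "0 0 0 0; 0 0 0 0; 0 0 0 0; 0 0 0 0; 0 0 0 0; 0 0 0 0; 0 0 0 0; 0 0 0 0" --claw 12 --force 25

```text
t: 40.7
eef_pos: [0.4449, 0.1671, 0.0179]
tool_rot: [-0.0, 0.998, -0.057, 0.0]
contact_force: [-0.4, 0.4, 4.4]
gripper_width: 0.215
grasp_force: 24.8
```

>>> carry_out --rows "0 0 0 0; 0 0 0 0; 0 0 1 10; 0 0 0 10; 0 0 0 10; 0 0 0 10; 0 0 0 10; 0 0 0 10; 0 0 0 10; 0 0 0 10" --claw 50

```text
t: 41.95
eef_pos: [0.4446, 0.1669, 0.0186]
tool_rot: [-0.0, 0.8, 0.6, -0.0]
contact_force: [0.3, 0.7, -0.1]
gripper_width: 0.586
grasp_force: 0.0
```

>>> carry_out --rows "0 0 0 10; 0 0 0 0; 0 0 0 0"

```text
t: 42.32
eef_pos: [0.4447, 0.1669, 0.0187]
tool_rot: [-0.0, 0.748, 0.664, -0.0]
contact_force: [-0.4, 0.1, 0.1]
gripper_width: 0.585
grasp_force: 0.0
```

>>> carry_out --rows "0 0 0 0; 0 0 0 0; 0 0 0 0; 0 0 0 0; 0 0 0 0; 0 0 0 0" --claw 12 --force 60

```text
t: 43.08
eef_pos: [0.4448, 0.1671, 0.019]
tool_rot: [0.0, 0.746, 0.665, 0.0]
contact_force: [-0.9, -0.6, 5.6]
gripper_width: 0.202
grasp_force: 58.6
```

>>> carry_out --rows "0 0 30 0; 0 0 50 0; 0 0 60 0; 0 0 20 0; 0 0 0 0; 0 0 0 0"

```text
t: 43.82
eef_pos: [0.4441, 0.1664, 0.1776]
tool_rot: [-0.0, 0.746, 0.665, -0.001]
contact_force: [-0.8, 0.2, -0.4]
gripper_width: 0.2
grasp_force: 58.8
```

```bash
python3 - <<'E'
from h import *
o=st(); look(("lid0","pot0"),zs={"lid0":o["eef_pos"][2]-.017,"pot0":.024})
E
```

```text
t 43.83 tcp [444.1 166.4 177.6] yaw -6.6 F [-0.8  0.2 -0.4] w 17.1 g 58.8
wrist lid0 0.86 [260. 223.] [445.4 167.1 160.6]
wrist lid0 0.83 [185. 235.] [397.1 164.3 160.6]
wrist lid0 0.71 [247.  48.] [450.3 267.3 160.6]
wrist lid0 0.58 [149. 160.] [385.1 214.6 160.6]
```

>>> carry_out --rows "26 -45 0 0; 26 -45 0 0; 26 -45 0 0; 26 -45 0 0; 26 -45 0 0; 25 -42 0 0; 0 0 0 0; 0 0 0 0; 0 0 0 0; 0 0 0 0"

```text
t: 45.22
eef_pos: [0.5995, -0.0987, 0.1789]
tool_rot: [-0.0, 0.746, 0.666, 0.0]
contact_force: [0.1, 0.6, -0.3]
gripper_width: 0.206
grasp_force: 58.8
```

```bash
python3 -c "
from h import *
st(); pots(); pots()"
```

```text
t 45.23 tcp [599.5 -98.7 178.9] yaw -6.4 F [ 0.1  0.6 -0.3] w 17.6 g 58.8
place [598.5 -29.2  24. ] 0.58
place [ 599.7 -105.6   24. ] 0.53
seal0 0.97 [247. 111.] [48. 49.] [599.2 -28.5  93. ]
seal0 0.61 [255. 280.] [24. 35.] [ 587.3 -183.2   93. ]
place [ 595.2 -103.4   24. ] 0.74
place [599.8 -27.4  24. ] 0.7
seal0 0.82 [255. 280.] [23. 35.] [ 587.7 -184.    93. ]
seal0 0.66 [247. 111.] [47. 49.] [599.3 -28.7  93. ]
```

>>> carry_out --rows "0 35 0 0; 0 35 0 0; 0 0 -20 0; 0 0 -25 0; 0 0 -14 0; 0 0 0 0; 0 0 0 0; 0 0 0 0"

```text
t: 46.52
eef_pos: [0.6004, -0.03, 0.1208]
tool_rot: [0.001, 0.746, 0.665, 0.001]
contact_force: [-0.2, 0.2, 0.5]
gripper_width: 0.202
grasp_force: 58.8
```

```bash
python3 -c "
from h import *
st()"
```

```text
t 46.52 tcp [600.4 -30.  120.8] yaw -6.6 F [-0.2  0.2  0.5] w 17.2 g 58.8
```

>>> carry_out --rows "-0.8 0.6 -3 0; 0 0 -3 0; 0 0 -2 0; 0 0 -2 0; 0 0 -1.5 0; 0 0 0 0; 0 0 0 0"

```text
t: 47.4
eef_pos: [0.599, -0.0293, 0.1084]
tool_rot: [0.0, 0.746, 0.665, 0.0]
contact_force: [-0.3, -0.2, -0.0]
gripper_width: 0.206
grasp_force: 58.8
```

Entered. Pressing in steps.

>>> carry_out --rows "0 0 -2 0; 0 0 -2 0; 0 0 -1 0; 0 0 -1 0; 0 0 -1 0; 0 0 -1 0; 0 0 -1 0; 0 0 -1 0; 0 0 0 0; 0 0 0 0"

```text
t: 48.65
eef_pos: [0.5994, -0.0293, 0.0992]
tool_rot: [0.0, 0.746, 0.665, 0.0]
contact_force: [-1.6, 0.6, 6.6]
gripper_width: 0.203
grasp_force: 59.6
```

>>> carry_out --rows "0 0 -1 0; 0 0 -1 0; 0 0 -1 0; 0 0 0 0; 0 0 0 0"

```text
t: 49.28
eef_pos: [0.5994, -0.0293, 0.0962]
tool_rot: [0.0, 0.746, 0.665, 0.0]
contact_force: [-2.2, -0.4, 5.7]
gripper_width: 0.204
grasp_force: 59.6
```

>>> carry_out --rows "0 0 -1 0; 0 0 -0.5 0; 0 0 0 0; 0 0 0 0"

```text
t: 49.78
eef_pos: [0.5995, -0.0293, 0.0951]
tool_rot: [0.001, 0.746, 0.665, 0.0]
contact_force: [-3.5, -0.5, 9.7]
gripper_width: 0.205
grasp_force: 59.8
```

>>> carry_out --rows "0 0 -0.7 0; 0 0 -0.7 0; 0 0 0 0; 0 0 0 0"

```text
t: 50.28
eef_pos: [0.5998, -0.0292, 0.095]
tool_rot: [0.001, 0.746, 0.665, 0.0]
contact_force: [-7.0, -0.6, 19.4]
gripper_width: 0.201
grasp_force: 60.9
```

>>> carry_out --rows "0 0 -0.5 0; 0 0 0 0; 0 0 0 0"

```text
t: 50.65
eef_pos: [0.5999, -0.0292, 0.095]
tool_rot: [0.001, 0.746, 0.665, 0.0]
contact_force: [-7.2, -1.4, 23.4]
gripper_width: 0.205
grasp_force: 61.3
```

>>> carry_out --rows "0 0 1.5 0; 0 0 0 0; 0 0 0 0; 0 0 0 0; 0 0 40 0; 0 0 50 0; 0 0 18 0; 0 0 0 0; 0 0 0 0" --claw 45

```text
t: 51.78
eef_pos: [0.5979, -0.0297, 0.1996]
tool_rot: [-0.001, 0.746, 0.665, -0.001]
contact_force: [-0.0, -0.6, -0.4]
gripper_width: 0.526
grasp_force: 0.0
```

>>> carry_out --rows "-25 45 0 0; -25 50 0 0; -25 55 0 0; -25 55 0 0; -25 55 0 0; -25 45 0 0; 0 22 0 0; 0 0 0 0; 0 0 0 0; 0 0 0 0" --claw 85

```text
t: 53.02
eef_pos: [0.4494, 0.296, 0.2008]
tool_rot: [0.0, 0.747, 0.665, -0.001]
contact_force: [-0.8, -1.0, -1.0]
gripper_width: 0.995
grasp_force: 0.0
```

```bash
python3 -c "
from h import *
st(); look(('lid0',)); look(('lid0',))"
```

```text
t 53.02 tcp [449.4 296.  200.8] yaw -6.7 F [-0.8 -1.  -1. ] w 85.0 g 0.0
wrist lid0 0.97 [175. 249.] [321.8 198.5   0. ]
wrist lid0 0.81 [259. 168.] [451.3 297.9   0. ]
wrist lid0 0.69 [204. 308.] [345.6  98.   -0. ]
wrist lid0 0.87 [202. 308.] [343.9  98.3   0. ]
wrist lid0 0.66 [256. 165.] [447.8 302.1   0. ]
wrist lid0 0.66 [177. 254.] [323.8 191.    0. ]
```

>>> carry_out --rows "0 2 -50 0; 0 0 -50 0; 0 0 -50 0; 0 0 -20 0; 0 0 -9 0; 0 0 -4 0; 0 0 0 0; 0 0 0 0"

```text
t: 54.22
eef_pos: [0.4496, 0.3001, 0.0195]
tool_rot: [0.0, 0.746, 0.665, 0.001]
contact_force: [0.5, -0.5, 0.4]
gripper_width: 0.995
grasp_force: 0.0
```

>>> carry_out --rows "0 0 0 0; 0 0 0 0; 0 0 0 0; 0 0 0 0; 0 0 0 0; 0 0 0 0; 0 0 0 0; 0 0 0 0" --claw 12 --force 25

```text
t: 55.22
eef_pos: [0.449, 0.2996, 0.0184]
tool_rot: [0.0, 0.746, 0.665, -0.0]
contact_force: [-0.4, -0.6, 3.4]
gripper_width: 0.217
grasp_force: 25.0
```

>>> carry_out --rows "0 0 0 0; 0 0 0 0; 0 0 1 -10; 0 0 0 -10; 0 0 0 -10; 0 0 0 -10; 0 0 0 -10; 0 0 0 -10; 0 0 0 -10; 0 0 0 -10" --claw 50

```text
t: 56.48
eef_pos: [0.4489, 0.2997, 0.0193]
tool_rot: [-0.0, 1.0, 0.027, -0.0]
contact_force: [0.6, -0.6, 0.0]
gripper_width: 0.582
grasp_force: 0.0
```

>>> carry_out --rows "0 0 0 -10; 0 0 0 0; 0 0 0 0"

```text
t: 56.85
eef_pos: [0.4489, 0.2997, 0.0193]
tool_rot: [0.0, 0.998, -0.055, -0.0]
contact_force: [0.2, 0.5, -0.1]
gripper_width: 0.582
grasp_force: 0.0
```

>>> carry_out --rows "0 0 0 0; 0 0 0 0; 0 0 0 0; 0 0 0 0; 0 0 0 0; 0 0 0 0" --claw 12 --force 60

```text
t: 57.6
eef_pos: [0.4491, 0.2997, 0.0195]
tool_rot: [-0.0, 0.998, -0.057, 0.0]
contact_force: [0.1, -1.1, 2.9]
gripper_width: 0.202
grasp_force: 58.6
```

>>> carry_out --rows "0 0 30 0; 0 0 50 0; 0 0 60 0; 0 0 20 0; 0 0 0 0; 0 0 0 0"

```text
t: 58.35
eef_pos: [0.4482, 0.2989, 0.1779]
tool_rot: [0.001, 0.998, -0.057, -0.001]
contact_force: [-0.1, -0.5, -0.8]
gripper_width: 0.202
grasp_force: 58.8
```

```bash
python3 - <<'E'
from h import *
o=st(); look(("lid0",),zs={"lid0":o["eef_pos"][2]-.018})
E
```

```text
t 58.35 tcp [448.2 298.9 177.9] yaw -96.6 F [-0.1 -0.5 -0.8] w 17.3 g 58.8
wrist lid0 0.77 [256. 223.] [448.8 299.7 159.9]
wrist lid0 0.75 [427. 234.] [428.7 191.4 159.9]
wrist lid0 0.61 [348. 261.] [415.2 242.8 159.9]
```

>>> carry_out --rows "7 -45 0 0; 7 -54 0 0; 7 -55 0 0; 7 -55 0 0; 7 -55 0 0; 7 -55 0 0; 8 -55 0 0; 8 -55 0 0; 7 -48 0 0; 0 0 0 0"

```text
t: 59.7
eef_pos: [0.5129, -0.182, 0.178]
tool_rot: [0.001, 0.998, -0.061, -0.001]
contact_force: [0.4, 1.0, -0.9]
gripper_width: 0.202
grasp_force: 58.8
```

>>> carry_out --rows "0 0 0 0; 0 0 0 0; 0 0 0 0; 0 0 0 0"

```text
t: 60.2
eef_pos: [0.5141, -0.1767, 0.1795]
tool_rot: [-0.0, 0.998, -0.057, 0.0]
contact_force: [0.8, -0.3, -0.7]
gripper_width: 0.198
grasp_force: 58.8
```

```bash
python3 -c "
from h import *
st(); pots(); pots(); look(('lid0',),zs={'lid0':.076})"
```

```text
t 60.2 tcp [ 514.1 -176.7  179.5] yaw -96.5 F [ 0.8 -0.3 -0.7] w 16.9 g 58.8
place [598.7 -29.8  24. ] 0.76
place [ 586.5 -180.6   24. ] 0.72
place [ 590.4 -106.9   24. ] 0.58
seal0 0.82 [250. 110.] [47. 49.] [ 584.7 -178.3   93. ]
place [ 590.7 -107.5   24. ] 0.71
place [ 455.4 -169.3   24. ] 0.71
place [599.2 -30.   24. ] 0.7
place [ 583.8 -177.7   24. ] 0.55
seal0 0.76 [249. 110.] [48. 50.] [ 585.  -178.6   93. ]
wrist lid0 0.94 [274. 307.] [ 383.7 -180.5   76. ]
wrist lid0 0.91 [162. 113.] [ 592.  -102.3   76. ]
wrist lid0 0.85 [ 11. 333.] [383.7 108.5  76. ]
wrist lid0 0.79 [ 79. 116.] [597.5 -29.6  76. ]
wrist lid0 0.75 [258. 222.] [ 481.6 -173.9   76. ]
```

>>> carry_out --rows "35 -0.5 0 0; 35 0 0 0; 0 0 -20 0; 0 0 -25 0; 0 0 -13 0; 0 0 0 0; 0 0 0 0; 0 0 0 0"

```text
t: 61.6
eef_pos: [0.5846, -0.1781, 0.1225]
tool_rot: [0.0, 0.998, -0.057, 0.001]
contact_force: [0.1, 0.3, -1.2]
gripper_width: 0.204
grasp_force: 58.8
```

>>> carry_out --rows "0 0 -4 0; 0 0 -4 0; 0 0 -2 0; 0 0 -2 0; 0 0 -1.5 0; 0 0 0 0; 0 0 0 0"

```text
t: 62.48
eef_pos: [0.584, -0.1779, 0.108]
tool_rot: [0.0, 0.998, -0.057, 0.0]
contact_force: [0.6, 0.5, -0.7]
gripper_width: 0.205
grasp_force: 58.8
```

>>> carry_out --rows "0 0 -2 0; 0 0 -2 0; 0 0 -1 0; 0 0 -1 0; 0 0 -1 0; 0 0 -1 0; 0 0 -1 0; 0 0 -1 0; 0 0 0 0; 0 0 0 0"

```text
t: 63.72
eef_pos: [0.5844, -0.1782, 0.0989]
tool_rot: [0.0, 0.998, -0.057, 0.001]
contact_force: [-1.7, 1.2, 6.5]
gripper_width: 0.205
grasp_force: 59.6
```

>>> carry_out --rows "0 0 -1 0; 0 0 -1 0; 0 0 -1 0; 0 0 0 0; 0 0 0 0"

```text
t: 64.35
eef_pos: [0.5844, -0.1781, 0.0959]
tool_rot: [0.0, 0.998, -0.057, 0.001]
contact_force: [-2.4, 0.5, 6.9]
gripper_width: 0.201
grasp_force: 59.6
```

>>> carry_out --rows "0 0 -1 0; 0 0 -0.5 0; 0 0 0 0; 0 0 0 0"

```text
t: 64.85
eef_pos: [0.5849, -0.1783, 0.0955]
tool_rot: [0.0, 0.998, -0.057, 0.001]
contact_force: [-3.6, -0.1, 14.8]
gripper_width: 0.205
grasp_force: 60.4
```

>>> carry_out --rows "0 0 -0.5 0; 0 0 -0.5 0; 0 0 0 0; 0 0 0 0"

```text
t: 65.35
eef_pos: [0.5852, -0.1784, 0.0955]
tool_rot: [0.0, 0.998, -0.057, 0.002]
contact_force: [-6.2, 0.8, 21.2]
gripper_width: 0.197
grasp_force: 61.0
```

>>> carry_out --rows "0 0 1.5 0; 0 0 0 0; 0 0 0 0; 0 0 0 0; 0 0 20 0; 0 0 20 0; 0 0 10 0; 0 0 0 0; 0 0 0 0" --claw 45

```text
t: 66.47
eef_pos: [0.5834, -0.1777, 0.1431]
tool_rot: [-0.0, 0.998, -0.057, -0.001]
contact_force: [-0.4, -0.6, 0.5]
gripper_width: 0.526
grasp_force: 0.0
```

Now each knob gets a check press with closed fingers. A top at about 110 mm means the lid is home.

>>> carry_out --rows "0 0 0 0; 0 0 0 0; 0 0 0 0; 0 0 -10 0; 0 0 -10 0; 0 0 -9 0; 0 0 -2 0; 0 0 -1 0; 0 0 -1 0; 0 0 0 0" --claw 0

```text
t: 67.72
eef_pos: [0.5841, -0.1779, 0.1111]
tool_rot: [0.0, 0.998, -0.057, 0.0]
contact_force: [0.2, -0.8, -0.4]
gripper_width: 0.002
grasp_force: 0.0
```

>>> carry_out --rows "0 0 -0.7 0; 0 0 -0.7 0; 0 0 0 0; 0 0 0 0"

```text
t: 68.22
eef_pos: [0.5842, -0.1779, 0.1102]
tool_rot: [0.0, 0.998, -0.057, 0.0]
contact_force: [-2.2, 0.3, 4.8]
gripper_width: 0.001
grasp_force: 2.7
```

>>> carry_out --rows "0 0 -0.8 0; 0 0 -0.8 0; 0 0 0 0; 0 0 0 0"

```text
t: 68.72
eef_pos: [0.5849, -0.1781, 0.1101]
tool_rot: [0.0, 0.998, -0.057, 0.001]
contact_force: [-3.4, 0.7, 15.6]
gripper_width: -0.003
grasp_force: 7.9
```

>>> carry_out --rows "0 0 23 0; 4 37 0 0; 4 36.5 0 0; 0 0 0 0; 0 0 -10 0; 0 0 -9 0; 0 0 -1.5 0; 0 0 -0.7 0; 0 0 0 0; 0 0 0 0"

```text
t: 69.97
eef_pos: [0.5918, -0.1059, 0.1102]
tool_rot: [0.0, 0.998, -0.058, 0.0]
contact_force: [-2.5, -0.2, 9.4]
gripper_width: -0.004
grasp_force: 4.5
```

>>> carry_out --rows "0 0 -0.7 0; 0 0 -0.7 0; 0 0 0 0; 0 0 0 0"

```text
t: 70.47
eef_pos: [0.5925, -0.106, 0.1102]
tool_rot: [0.0, 0.998, -0.058, 0.001]
contact_force: [-5.6, 0.1, 17.6]
gripper_width: -0.002
grasp_force: 9.1
```

>>> carry_out --rows "0 0 23 0; 4 38 0 0; 3.5 38 0 0; 0 0 0 0; 0 0 -10 0; 0 0 -9 0; 0 0 -1.5 0; 0 0 -0.7 0; 0 0 0 0; 0 0 0 0"

```text
t: 71.72
eef_pos: [0.5993, -0.03, 0.1103]
tool_rot: [0.0, 0.998, -0.058, -0.0]
contact_force: [-2.8, -0.5, 5.4]
gripper_width: -0.001
grasp_force: 3.1
```

>>> carry_out --rows "0 0 -0.4 0; 0 0 -0.4 0; 0 0 0 0; 0 0 0 0"

```text
t: 72.22
eef_pos: [0.5996, -0.0301, 0.1102]
tool_rot: [0.0, 0.998, -0.058, 0.0]
contact_force: [-3.9, -0.7, 11.7]
gripper_width: 0.003
grasp_force: 5.8
```

>>> carry_out --rows "0 0 40 0; 0 0 50 0; -15 -35 0 0; -10 -50 0 0; 0 0 0 0; 0 0 0 0; 0 0 0 0"

```text
t: 73.1
eef_pos: [0.5747, -0.1121, 0.1989]
tool_rot: [-0.0, 0.998, -0.056, -0.0]
contact_force: [0.8, 0.1, 0.3]
gripper_width: 0.006
grasp_force: 0.0
```

```bash
python3 -c "
from h import *
st(); look(('lid0','handle'),zs={'lid0':.076},save='w11.png'); look(('handle',),cam='scene');look(('handle',),cam='top')"
```

```text
t 73.1 tcp [ 574.7 -112.1  198.9] yaw -96.5 F [0.8 0.1 0.3] w 0.5 g 0.0
wrist lid0 0.83 [323. 170.] [ 582.  -178.5   76. ]
wrist lid0 0.78 [175. 170.] [598.3 -32.4  76. ]
wrist handle 0.79 [409. 171.] [ 574.5 -255.4   90. ]
wrist handle 0.49 [174. 169.] [601.7 -36.3  90. ]
scene handle 0.65 [239. 283.] [ 574.9 -251.8   90. ]
scene handle 0.64 [257. 273.] [ 596.6 -213.9   90. ]
```

View pics/w11.png

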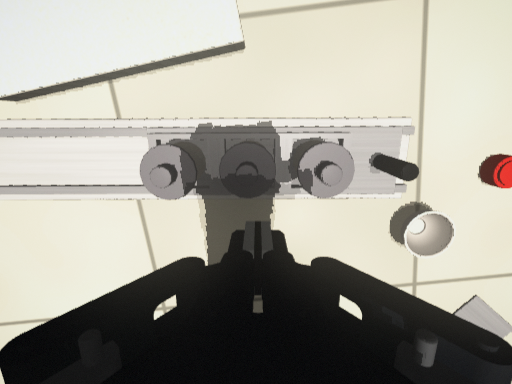

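All three lids press at the same 110.2 mm height, which is fully home. The picture shows all pots lidded at (163,172), (247,172) and (330,172), with the handle top at (409,171). Now I'll go behind the handle and push.

>>> carry_out --rows "0 -40 0 0; 0 -50 0 0; 0 -50 0 0; -3 -45 0 0; 0 0 0 0; 0 0 -50 0; 0 0 -50 0; 0 0 -30 0; 0 0 -9 0; 0 0 0 0"

```text
t: 74.7
eef_pos: [0.5719, -0.2978, 0.0606]
tool_rot: [-0.0, 0.998, -0.057, 0.0]
contact_force: [-0.2, -1.1, 0.7]
gripper_width: -0.0
grasp_force: 0.0
```

```bash
python3 -c "
from h import *
st(); look(('handle','lid0','pocket0'),zs={'lid0':.076},cam='scene'); look(('handle',),cam='top')
c=look(('rail',),cam='top')"
```

```text
t 74.7 tcp [ 571.9 -297.8   60.6] yaw -96.5 F [-0.2 -1.1  0.7] w -0.0 g 0.0
scene handle 0.77 [239. 281.] [ 572.2 -249.3   90. ]
scene lid0 0.77 [277. 241.] [ 592.9 -111.4   76. ]
scene lid0 0.69 [293. 217.] [595.7 -27.1  76. ]
scene lid0 0.62 [258. 257.] [ 575.6 -170.8   76. ]
scene lid0 0.58 [171. 239.] [ 368.8 -226.4   76. ]
scene lid0 0.53 [246. 151.] [370.  127.8  76. ]
scene lid0 0.47 [232. 173.] [382.   30.5  76. ]
scene pocket0 0.79 [258. 274.] [ 582.9 -183.7   24. ]
scene pocket0 0.76 [294. 232.] [603.9 -32.5  24. ]
scene pocket0 0.68 [273. 251.] [ 584.6 -110.4   24. ]
top handle 0.68 [342. 162.] [ 577.  -252.5   90. ]
top rail 0.95 [263. 167.] [586.3 -33.5   0. ]
```

>>> carry_out --rows "0.5 5 0 0; 0.5 5 0 0; 0.5 5 0 0; 0.5 5 0 0; 0.5 5 0 0; 0.8 8 0 0; 1 10 0 0; 1 10 0 0; 1 10 0 0; 1 10 0 0"

```text
t: 76.35
eef_pos: [0.5791, -0.2246, 0.0604]
tool_rot: [0.0, 0.998, -0.057, 0.0]
contact_force: [1.9, -3.4, -1.7]
gripper_width: 0.003
grasp_force: 2.0
```

>>> carry_out --rows "1 10 0 0; 1 10 0 0; 1 10 0 0; 1 10 0 0; 1 10 0 0; 1 10 0 0; 0.5 5 0 0; 0.5 5 0 0"

```text
t: 77.35
eef_pos: [0.5857, -0.1552, 0.0603]
tool_rot: [0.0, 0.998, -0.057, -0.0]
contact_force: [1.4, -3.6, 0.5]
gripper_width: -0.001
grasp_force: 1.7
```

```bash
python3 -c "
from h import *
st(); look(('handle','lid0'),zs={'lid0':.076},cam='scene',save='s2.png'); look(('handle',),cam='top')"
```

```text
t 77.35 tcp [ 585.7 -155.2   60.3] yaw -96.6 F [ 1.4 -3.6  0.5] w -0.1 g 1.7
scene handle 0.59 [272. 239.] [ 584.2 -121.4   90. ]
scene lid0 0.81 [176. 239.] [ 380.2 -219.6   76. ]
scene lid0 0.76 [200. 209.] [ 377.2 -118.4   76. ]
scene lid0 0.71 [306. 209.] [614.7   9.7  76. ]
scene lid0 0.7 [317. 186.] [607.3  96.9  76. ]
scene lid0 0.61 [289. 225.] [597.8 -56.   76. ]
scene lid0 0.47 [231. 173.] [379.9  29.8  76. ]
top handle 0.97 [298. 158.] [ 586.1 -129.6   90. ]
```

View pics/s2.png

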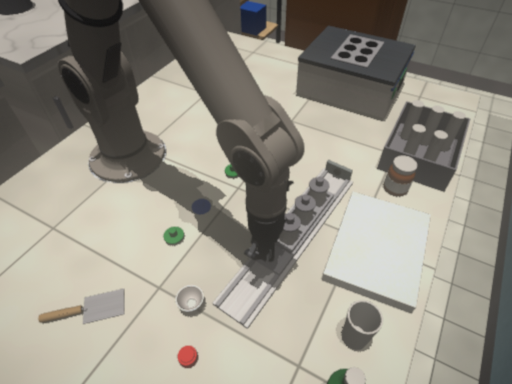

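The carriage slides at about 3.5 N with all lids in line (289,222; 305,202; 319,185). The stop at (338,170) is still ahead, so I'll keep going.

>>> carry_out --rows "0.5 5 0 0; 0.5 5 0 0; 0.5 5 0 0; 0.5 5 0 0; 0.5 5 0 0; 0.3 3 0 0; 0 0 0 0"

```text
t: 78.47
eef_pos: [0.5892, -0.1264, 0.0605]
tool_rot: [-0.0, 0.998, -0.057, 0.0]
contact_force: [0.1, -0.9, -0.7]
gripper_width: -0.006
grasp_force: 0.3
```

>>> carry_out --rows "0.3 3 0 0; 0.3 3 0 0; 0.3 3 0 0; 0 0 0 0; 0 0 0 0"

```text
t: 79.1
eef_pos: [0.5899, -0.1177, 0.0605]
tool_rot: [-0.0, 0.998, -0.057, 0.0]
contact_force: [1.2, -1.7, -0.4]
gripper_width: 0.001
grasp_force: 0.4
```

>>> carry_out --rows "0.3 3 0 0; 0.3 3 0 0; 0.2 2 0 0; 0 0 0 0; 0 0 0 0"

```text
t: 79.72
eef_pos: [0.5901, -0.1099, 0.0602]
tool_rot: [-0.0, 0.998, -0.057, -0.0]
contact_force: [1.1, -1.9, 0.9]
gripper_width: -0.001
grasp_force: 0.6
```

>>> carry_out --rows "0.2 2 0 0; 0.2 2 0 0; 0.2 2 0 0; 0 0 0 0; 0 0 0 0"

```text
t: 80.35
eef_pos: [0.5908, -0.1039, 0.0602]
tool_rot: [-0.0, 0.998, -0.057, -0.0]
contact_force: [0.1, -1.0, -0.2]
gripper_width: 0.001
grasp_force: 0.8
```

>>> carry_out --rows "0.2 2 0 0; 0.2 2 0 0; 0.2 2 0 0; 0.2 2 0 0; 0 0 0 0; 0 0 0 0"

```text
t: 81.1
eef_pos: [0.591, -0.101, 0.0603]
tool_rot: [0.002, 0.998, -0.059, -0.0]
contact_force: [-0.6, -13.0, 0.1]
gripper_width: -0.002
grasp_force: 6.2
```

```bash
python3 -c "
from h import *
st(); look(('handle',),cam='scene'); look(('handle',),cam='top')
for n in ('top','scene'):
  c=read_camera(n)
  for d in outline_of(n,'rail')[:1]:
    ys,xs=np.nonzero(d['pixels']); i=xs.argmin() if n=='top' else xs.argmax(); print(n,xs[i],ys[i],(at(c,(xs[i],ys[i]),.052)*1000).round(1))"
```

```text
t 81.1 tcp [ 591.  -101.    60.3] yaw -96.8 F [ -0.6 -13.    0.1] w -0.2 g 6.2
scene handle 0.84 [282. 227.] [589.7 -78.8  90. ]
top handle 0.97 [280. 159.] [582.7 -79.1  90. ]
top handle 0.31 [353. 205.] [ 454.4 -277.2   90. ]
top 170 156 [601.  235.7  52. ]
scene 352 170 [665.6 223.8  52. ]
```

>>> carry_out --rows "0.1 1.5 0 0; 0 0 0 0; 0 0 0 0; 0 0 0 0"

```text
t: 82.0
eef_pos: [0.591, -0.101, 0.0604]
tool_rot: [0.003, 0.998, -0.059, -0.0]
contact_force: [-1.0, -15.5, -0.0]
gripper_width: 0.003
grasp_force: 7.7
```

>>> carry_out --rows "-0.5 -6 0 0; -3 -25 0 0; -4 -40 0 0; 0 0 50 0; 0 0 60 0; 0 0 30 0; -30 -45 0 0; -20 -40 0 0; 0 0 0 0; 0 0 0 0"

```text
t: 83.25
eef_pos: [0.5349, -0.2492, 0.2002]
tool_rot: [-0.001, 0.998, -0.056, 0.0]
contact_force: [0.9, 0.5, 0.1]
gripper_width: 0.0
grasp_force: 0.0
```

```bash
python3 -c "
from h import *
st(); c=look(('handle','lid0'),cam='scene',zs={'lid0':.076}); cv2.imwrite('pics/s3.png',cv2.resize(c['img'][110:310,180:400],None,fx=3,fy=3)[:600,:660]); look(('mortar','red_cap','handle'),cam='top')"
```

```text
t 83.25 tcp [ 534.9 -249.2  200.2] yaw -96.5 F [0.9 0.5 0.1] w 0.0 g 0.0
scene handle 0.93 [282. 226.] [589.  -75.2  90. ]
scene lid0 0.7 [300. 211.] [602.6  -2.   76. ]
scene lid0 0.63 [317. 192.] [615.4  76.1  76. ]
scene lid0 0.58 [175. 239.] [ 376.7 -220.8   76. ]
scene lid0 0.51 [244. 152.] [365.3 121.3  76. ]
scene lid0 0.49 [326. 172.] [609.8 156.3  76. ]
scene lid0 0.41 [233. 172.] [381.2  36.7  76. ]
top mortar 0.68 [355. 205.] [ 471.  -307.2    0. ]
top handle 0.93 [281. 157.] [589.4 -82.2  90. ]
```

View pics/s3.png

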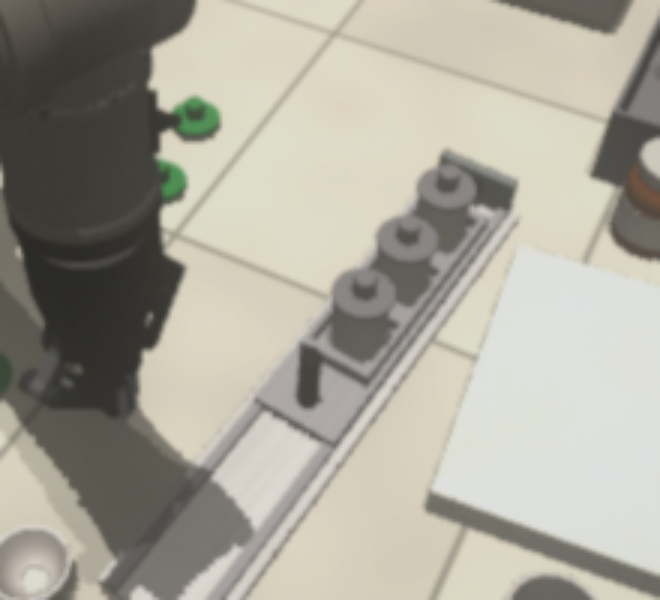

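The carriage is against the stop plate (crop 480,180). Three lidded pots stand upright at (445,190), (407,240) and (363,295), and the bowl hasn't moved. Handing in.

```bash
python3 -c "
from h import *
print(hand_in())"
```

```text
the job is handed in; nothing more can be done
None
```

All three pots are in the carriage with their lids pressed fully home, the carriage is against the stop, and I handed the job in at about 83 s; the bowl still reads where it started, and although the final check didn't pick up the red cap, the arm never came near it.

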